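Clip the level sensor onto the leaning test plate

TASK

The sensor's place on the leaning test plate, the middle of its notched top edge, is taken by a stop: first lift that stop out of its notch and drop it fully into the free notch next to it. Then squeeze open the spring clip that carries the sensor box, lift it off the parking rail and let it close squarely on the middle of the plate's top edge, pushed fully home, with the sensor box on the plate's upper face. Leave the other stop, the plain clip and the rest of the things on the bench where they are, and do not drop the clip.

Things in the scene. Friction and masses are not known exactly. Their poses are not given: they have to be found in the camera images.
- plate: Fixed steel test plate, 6 mm thick, 210 wide, 175 up its slope, leaning 35 degrees (0.61 rad) from upright, top edge towards the robot. Origin: middle of the top edge, mid-thickness, 165 mm above the bench. y along the edge, z up the slope, x square out of the upper face (it looks up and away from the robot). Notches 20 mm wide, 14 deep at y = -55 (free), 0 and +55 mm (stops).
- free_notch (a point): Middle of the free notch at the level of the plate's top edge, at y = -55 mm of the plate; axes as the plate's. The notch floor lies 14 mm below it.
- stop: Loose stop, 110 g, in the middle notch: black block 24 mm thick (x), 26 wide (y), z = 2 to 42; below it two aluminium cheeks to z = -48 straddle the plate (1.8 mm play a side); between them a 12 mm wide tab to z = -14 rests on the notch floor. Origin: block's middle, level with the plate's top edge when seated (within 3 mm); axes then as the plate's.
- stop_grip (a point): Middle of the stop's black block, 24 mm up its z from its origin: grip here across the 24 mm thickness (x), coming down the slope of the plate. The stop leaves its notch once raised more than 14 mm up the slope; raised up to 35 mm its cheeks still guide it. The tab has 4 mm play each way along the edge in a notch.
- stop2: A second stop, same shape, in the notch at y = +55 mm of the plate. Leave it.
- rail: Fixed parking rail: upright steel fin 6 mm thick, 180 mm long, on a grey foot. Origin on the bench under its middle; y along the fin, x square to it, z up; the fin's top edge is 120 mm above the bench. Two spring clips stand on it about 90 mm apart, in either order.
- clip: Loose sprung clip with the sensor, 115 g, 134 mm long, 26 wide (y), black, handles up, jaws down on the rail; white sensor box on one jaw. Origin: on the pivot, mid-width; z from jaws to handles, y the pivot axis, x to the sensor box's side; the frame is fixed to that half. Fully home the pivot barrel (radius 9) meets the edge: pivot 9 mm above it. At the start it is 13 mm above the rail's.
- clip_handles (a point): Between the handles, 50 mm up z from the pivot: grip here across x. Outsides are 48 mm apart here, 58 mm at the tops (z = 73). Squeezing takes 7 N at first, 10 N at the end, then a firm stop: handles parallel, 26 mm outside; each half has turned 0.22 rad, so the clip's frame stands 0.22 rad off the gripper's axis, pivot still on it. 30 to 60 N holds it open.
- clip_jaws (a point): Middle of the gripping pads, 50 mm below the pivot along z; the pads span 40 to 60 mm below it (the jaw ends). Squeezed, the jaws gape about 32 mm at their ends. Let go, they close by themselves and lie flat on both faces of a 6 mm plate.
- clip_jaw (a joint): Opening of the sensor clip's other half about the pivot, rad: 0 when closed on 6 mm, 0.44 squeezed fully open.
- clip_pod (a point): Centre of the sensor box on the clip, 20 x 42 x 40 mm (x, y, z): 24 mm from the pivot along the clip's x and 34 mm below it.
- clip2: A plain spring clip of the same shape without the sensor box, also on the rail. Leave it.
- driver: A screwdriver 190 mm long lying on the bench, not needed. Origin under its middle.
- mouse: A round black computer mouse 62 mm across, 36 mm high, not needed. Origin under its middle.
- meter: A hand-held meter 150 x 78 x 40 mm lying on its back, not needed. Origin under its middle.
- carton: A closed cardboard carton 100 x 130 x 65 mm, not needed. Origin under its middle.
- mug: A white mug 80 mm across and 90 mm high, not needed. Origin under its middle.
Things that resemble listed ones, but are neither listed nor needed, are in the scene too. What is shaped like the rail but green, red or turquoise is not meant.

How it is judged:
On the way, in this order (a step that is already met when the one before it is completed fails the run):
1. the stop is fully seated in the free notch (y of stop in the frame of plate between -0.061 and -0.049 m and z of stop in the frame of plate between -0.004 and 0.004 m and x of stop in the frame of plate between -0.005 and 0.005 m and angle between the z axis of stop and the z axis of plate, either way round below 0.12 rad), for 0.2 s.
2. the sensor clip, squeezed open, is lifted clear of the parking rail (value of joint clip_jaw above 0.25 rad and z of clip in the frame of rail above 0.19 m), for 0.1 s.
At the end, for the whole second after the job is handed in: The stop stands in the once free notch (6 mm along, 4 mm deep, 5 mm across, 0.12 rad). The sensor clip is closed (0.06 rad) on the plate edge within 18 mm of its middle, pivot 6 to 23 mm above the edge and 5 mm of mid-plane, 0.15 rad square, sensor box on the upper face. Both at rest (all of step 1 and y of clip in the frame of plate between -0.018 and 0.018 m and z of clip in the frame of plate between 0.006 and 0.023 m and x of clip in the frame of plate between -0.005 and 0.005 m and angle between the z axis of clip and the z axis of plate, either way round below 0.15 rad and x of clip_pod in the frame of plate above 0.01 m and value of joint clip_jaw between -0.06 and 0.06 rad and linear speed of each of clip, stop below 0.02 m/s); the robot touches nothing.
It fails at once if the other stop is moved more than 20 mm (distance of stop2 from where it was at the start of the episode above 0.02 m).
It fails at once if the plain clip is moved more than 20 mm (distance of clip2 from where it was at the start of the episode above 0.02 m).
It fails at once if another thing on the bench is moved more than 20 mm (distance of any of driver, mouse, meter, carton, mug from where it was at the start of the episode above 0.02 m).
It fails at once if the sensor clip is dropped onto the bench (height (world z) of clip below 0.06 m).
It also fails if it takes over 54 s, if anything falls off the work surface, if the arm or the gripper's body presses on something with over 40 N, if the wrist force passes 120 N, or if a joint passes its speed limit or range.

ROBOT

A 6-joint arm with a two-finger parallel gripper is mounted at the origin on the work surface. World frame = base frame: x ahead of the robot, y to its left, z up, the work surface at z = 0. Lengths are in m, angles in rad, forces in N, time in s.
With the tool pointing down it reaches from about 0.375 to 0.925 m from the base axis. Payload 5.7 kg.
Tool frame: the origin (TCP) lies midway between the tips of the shut fingers; the grasp point (between the pads) lies 19 mm behind it; z points along the fingers, y is the line along which they close (so a half turn about z gives the same grasp; the last joint's range is limited). The gripper opens to 88 mm and grips with 3 to 60 N. Pads are 20 mm wide; open, the fingers measure 115 mm over their backs; the gripper's body (75 mm by 178 mm) begins 61 mm behind the grasp point.
Start: joints at [-1.439, 0.359, 1.51, -0, 1.272, -0.115], TCP at [0.147, -0.582, 0.223] pointing down, gripper open.
Joint ranges: [-2.97, 2.97], [-1.01, 2.36], [0.21, 2.38], [-0.96, 4.11], [0.2, 2.71], [-2.98, 2.98]. Speed limits (rad/s): [2.39, 2.39, 3.14, 3.14, 3.14, 3.14].

INTERFACE

Orientations are given as a unit quaternion [x, y, z, w].
In Python, from bench import move_ptp, servo_line, goto_joints, move_gripper, sleep, inverse_kinematics, capture, PlanningError, close_job, spot_in, silhouettes, current_clock, current_joint_pos, current_qvel, current_joint_torque, current_position, current_orientation, current_force, current_torque, current_finger_gap, current_grip_force gives the robot as it stands. Calls block until the motion is done:
- move_ptp(position, orientation): joint-space move of the TCP to a pose.
- servo_line(position, orientation=None, rate=0.15, contact_N=None): straight line of the TCP; orientation=None keeps the orientation; rate is the mean speed in m/s. With contact_N (N) it stops when the force on the tool has changed by that much, and returns True; else False.
- goto_joints(angles): joint-space move.
- move_gripper(opening): finger opening in m; the grip force is fixed at half the most; returns when the fingers have stopped.
- sleep(seconds).
- inverse_kinematics(position, orientation): joint angles nearest the present ones, or None.
- capture(name): name is "side" or "top"; returns a dict with "image" (480x640x3 uint8, blue, green, red), "range_z" (480x640 float32, m along the optical axis (not along the pixel's ray), 0 where there is no reading), "intrinsics" (3x3 intrinsics, pixels), "R" (3x3) and "t" (3): a world point X has camera coordinates R X + t. Camera axes: x right, y down, z forward; pixel columns grow to the right and rows downward; lengths in m; the calibration is good to about 2 mm. A picture is of the moment at which its call begins.
A pose or a line that the arm cannot do raises PlanningError and nothing moves.
- close_job(): hands the job in; it is judged then, once.
Trained networks look in the newest picture that a camera, given by its name, has taken for a name from the list of things; names that differ only in an ending like _2 or _b are one class to them, and where a whole thing is asked for, a point or a joint stands for the part that bears it (a point fixed in the world has none). Each returns a list of dicts, best first, with "conf" (0 to 1); they miss things now and then, are a little off and sometimes report something else, mostly with a low value. They report only what shows in the picture. A call takes as long as a camera call. They do not tell look-alikes from the thing itself.
- spot_in(camera, query): "xy" ([column, row] in pixels, amid what is visible of it).
- silhouettes(camera, query): "region" (480x640 bool, what is visible of it) and "xy" ([column, row] in pixels, amid what is visible of it).
Readings, each from a call of its own:
- current_clock(): time.
- current_joint_pos(): joint angles.
- current_qvel(): joint speeds.
- current_joint_torque(): joint torques, N m.
- current_position(): TCP position.
- current_orientation(): TCP orientation.
- current_force(): force on the tool from outside, world axes, zero at the start.
- current_torque(): the same for the moment, N m.
- current_finger_gap(): finger opening in m.
- current_grip_force(): force on a finger pad.
Only numpy, scipy, OpenCV 4.12 (cv2) and the standard library are available. Lean on these libraries where they do the work, as an engineer would, in place of code of your own. Each camera call takes 0.05 s, during which the arm holds its last target. There are 200 camera calls.

## Working session

There is one attempt and no reset: what is moved stays moved. The work goes in short steps, each a Python script; the robot and the scene stay as the last script left them, time stands still between calls to the robot, and variables do not carry over. Pictures are saved under pics/ and viewed, at most 10 in all, crops included, and the job is handed in when it is done.

```bash
mkdir -p pics; ls
python3 - <<'E'
from bench import *
import cv2,numpy as np
ims=[]
for c in("side","top"):
    d=capture(c);np.savez(f"pics/{c}0.npz",**d);cv2.imwrite(f"pics/{c}0.png",d["image"])
    print(c,d["intrinsics"].tolist(),(-d["R"].T@d["t"]).round(3),d["R"].round(2).tolist())
    for q in("plate","stop","stop2","rail","clip","clip2","clip_pod"):
        print(q,[(np.round(r["xy"]).tolist(),round(r["conf"],2)) for r in spot_in(c,q)][:5])
print(current_clock())
E
```

```text
pics
side [[514.8020836489527, 0.0, 316.4915332865563], [0.0, 514.8020836489527, 246.37438218545742], [0.0, 0.0, 1.0]] [-0.257  0.877  0.983] [[-0.75, -0.67, 0.01], [-0.4, 0.43, -0.81], [0.53, -0.61, -0.59]]
plate [([331.0, 221.0], 0.67)]
stop [([330.0, 214.0], 0.67), ([347.0, 204.0], 0.49)]
stop2 [([330.0, 214.0], 0.67), ([347.0, 204.0], 0.49)]
rail [([165.0, 326.0], 0.7), ([273.0, 306.0], 0.59), ([407.0, 296.0], 0.55)]
clip [([282.0, 264.0], 0.91), ([253.0, 279.0], 0.7)]
clip2 [([282.0, 264.0], 0.91), ([253.0, 279.0], 0.7)]
clip_pod [([258.0, 276.0], 0.84)]
top [[467.0266723041095, 0.0, 311.11311847076803], [0.0, 467.0266723041095, 241.1103782076158], [0.0, 0.0, 1.0]] [0.354 0.011 1.176] [[-0.01, -1.0, 0.01], [-0.99, 0.0, -0.17], [0.17, -0.02, -0.99]]
plate [([390.0, 209.0], 0.65)]
stop [([390.0, 229.0], 0.8), ([366.0, 223.0], 0.7)]
stop2 [([390.0, 229.0], 0.8), ([366.0, 223.0], 0.7)]
rail [([140.0, 193.0], 0.86), ([389.0, 343.0], 0.75), ([243.0, 258.0], 0.7), ([237.0, 347.0], 0.69)]
clip [([253.0, 247.0], 0.87), ([217.0, 242.0], 0.63)]
clip2 [([253.0, 247.0], 0.87), ([217.0, 242.0], 0.63)]
clip_pod [([217.0, 236.0], 0.6)]
0.8
```

View pics/side0.png

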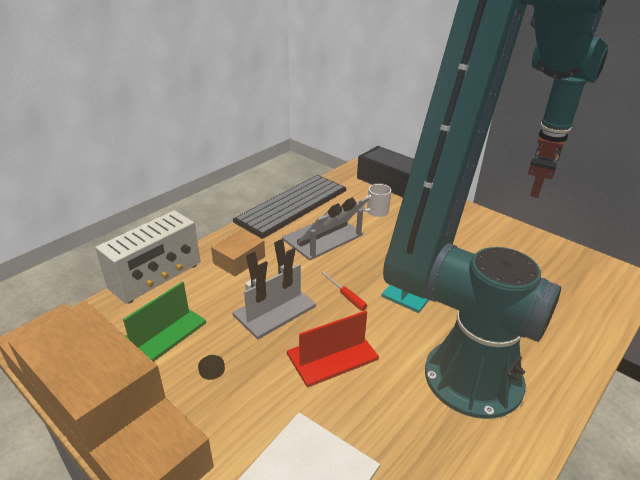

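View pics/top0.png

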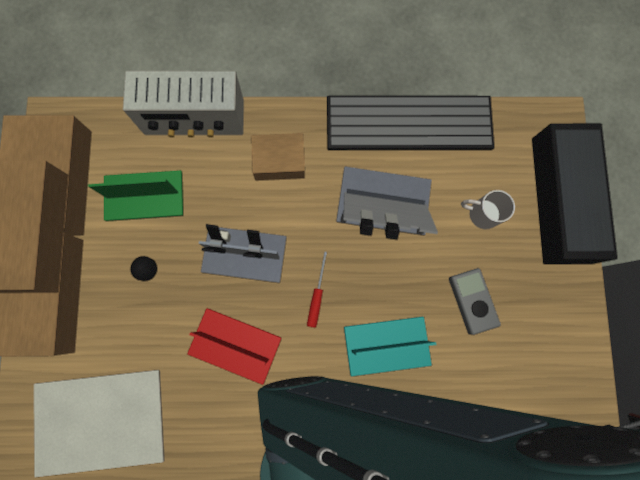

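The side view shows the grey rail with two clips near (275,290) and the plate near (330,220). In the top view the stops are at (366,223) and (390,229), the free notch is to their right, the rail is near (243,255), and the clip at (217,240) carries the white box. Next I fit the geometry to the depth.

```bash
cat > geo.py <<'E'
import numpy as np,cv2
def cloud(d):
    K,R,t=d["intrinsics"],d["R"],d["t"];z=d["range_z"].astype(float)
    v,u=np.mgrid[:480,:640]
    c=np.stack([(u-K[0,2])/K[0,0]*z,(v-K[1,2])/K[1,1]*z,z],-1)
    P=(c-t)@R;P[z==0]=np.nan
    return P
E
python3 - <<'E'
from geo import *
D={c:dict(np.load(f"pics/{c}0.npz")) for c in("side","top")}
C={c:cloud(D[c]) for c in D}
crop=np.hstack([cv2.resize(D["top"]["image"][155:295,190:330],(400,400),interpolation=2),cv2.resize(D["top"]["image"][145:255,325:445],(400,400),interpolation=2)]) 
cv2.imwrite("pics/crop1.png",np.vstack([crop]))
# rough position
for n,(u,v) in dict(clipA=(217,236),clipB=(253,247),foot=(243,268),stopL=(366,226),stopR=(391,232),plate=(385,180)).items(): print(n,C["top"][v,u].round(3))
for c in C:
    P=C[c].reshape(-1,3)
    # plate: tilt plane
    ctr=C["top"][200,385]
    S=P[(abs(P[:,0]-ctr[0])<.13)&(abs(P[:,1]-ctr[1])<.14)&(P[:,2]>.02)&(P[:,2]<.24)]
    rng=np.random.default_rng(0);best=(0,)
    for _ in range(3000):
        a=S[rng.choice(len(S),3,False)];n=np.cross(a[1]-a[0],a[2]-a[0]);l=np.linalg.norm(n)
        if l<1e-5: continue
        n/=l;n*=np.sign(n[2])
        if abs(n[2]-np.sin(.61))>.05: continue
        k=abs((S-a[0])@n)<.002
        if k.sum()>best[0]:best=(k.sum(),n,k)
    I=S[best[2]];m=I.mean(0);n=np.linalg.svd(I-m)[2][2];n*=np.sign(n[2])
    y=np.cross([0,0,1],n);y/=np.linalg.norm(y);z=np.cross(n,y)
    q=(I-m)@np.c_[y,z]
    print(c,"plate",best[0],n.round(4),"tilt",np.arcsin(n[2]).round(3),m.round(4),"y",np.percentile(q[:,0],[0,1,99,100]).round(4),"z",np.percentile(q[:,1],[0,1,99,100]).round(4))
    # rail
    ctr=C["top"][268,243]
    S=P[(abs(P[:,0]-ctr[0])<.12)&(abs(P[:,1]-ctr[1])<.14)]
    for lo,hi in((.03,.1),(.1,.117),(.117,.124),(.15,.21)):
        k=S[(S[:,2]>lo)&(S[:,2]<hi)]
        if len(k)>10:
            r=cv2.minAreaRect(k[:,:2].astype(np.float32));print(c,"rail",lo,len(k),np.round(r[0],4),np.round(r[1],4),round(r[2],2),k.mean(0).round(4))
    f=S[(S[:,2]>.004)&(S[:,2]<.03)];print("foot",len(f),np.median(f[:,2]).round(4),[np.round(a,4) for a in cv2.minAreaRect(f[:,:2].astype(np.float32))])
E
```

```text
clipA [0.539 0.202 0.163]
clipB [0.517 0.125 0.143]
foot [0.484 0.163 0.016]
stopL [ 0.551 -0.121  0.204]
stopR [ 0.538 -0.174  0.203]
plate [ 0.711 -0.199  0.012]
side plate 584 [ 0.8135 -0.1297  0.567 ] tilt 0.603 [ 0.6021 -0.1807  0.0944] y [-0.1124 -0.1071  0.1026  0.1043] z [-0.0889 -0.0864  0.126   0.1297]
side rail 0.03 1049 [0.5133 0.1659] [0.1804 0.0419] 72.39 [0.5144 0.1716 0.0651]
side rail 0.1 329 [0.5132 0.1662] [0.1781 0.0489] 71.0 [0.5156 0.1759 0.1089]
side rail 0.117 160 [0.5145 0.1668] [0.1749 0.0457] 70.22 [0.5185 0.1772 0.1196]
side rail 0.15 686 [0.517  0.1688] [0.1172 0.0631] 81.46 [0.5187 0.1717 0.1806]
foot 1769 0.0133 [array([0.4794, 0.163 ]), array([0.2673, 0.2362]), np.float64(88.2037)]
top plate 2086 [ 0.8072 -0.1282  0.5761] tilt 0.614 [ 0.608  -0.1898  0.0997] y [-0.1037 -0.101   0.105   0.1069] z [-0.0932 -0.0875  0.125   0.1271]
top rail 0.03 199 [0.5292 0.1609] [0.1792 0.0473] 82.11 [0.5165 0.1517 0.0748]
top rail 0.1 113 [0.5206 0.1608] [0.1731 0.051 ] 68.01 [0.5267 0.1685 0.1092]
top rail 0.117 199 [0.5213 0.1623] [0.175  0.0476] 68.68 [0.5258 0.1676 0.1204]
top rail 0.15 465 [0.5207 0.1659] [0.1133 0.0585] 82.15 [0.5267 0.1647 0.1865]
foot 3289 0.0141 [array([0.4838, 0.1636]), array([0.279 , 0.2397]), np.float64(89.9048)]
```

View pics/crop1.png

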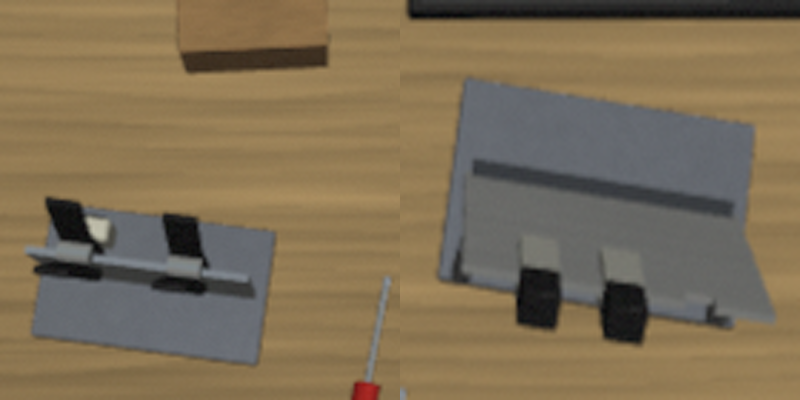

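The crop shows the sensor box on the far (+x) side of the left clip at (95,230), and the free notch at the right at (700,305). I'll refine the poses next.

Run:
```python
from geo import *
D={c:dict(np.load(f"pics/{c}0.npz")) for c in("side","top")}
C={c:cloud(D[c]) for c in D}
def box(k):
    return [np.round(a,4) for a in cv2.minAreaRect(np.float32(k))]
for c in C:
    P=C[c].reshape(-1,3);P=P[~np.isnan(P[:,0])]
    ya=-.158;h=.6109
    x=np.array([np.cos(h)*np.cos(ya),np.cos(h)*np.sin(ya),np.sin(h)])
    y=np.array([-np.sin(ya),np.cos(ya),0]);z=np.cross(x,y);R=np.c_[x,y,z]
    ctr=np.array([.545,-.17,.165]);Q=(P-ctr)@R
    # face in these coords
    f=Q[(abs(Q[:,1])<.12)&(Q[:,2]<-.02)&(Q[:,2]>-.1)&(abs(Q[:,0])<.03)];fx=np.median(f[:,0])
    for lo in(-.1,-.08,-.06,-.04):   # side extents per z slice
        g=f[(abs(f[:,0]-fx)<.004)&(f[:,2]>lo)&(f[:,2]<lo+.02)];
        if len(g)>5: print(c,"slice",lo,len(g),g[:,1].min().round(4),g[:,1].max().round(4),np.median(g[:,0]).round(4))
    g=Q[(abs(Q[:,0]-fx+.003)<.006)&(abs(Q[:,1])<.13)&(Q[:,2]>-.03)&(Q[:,2]<.03)]
    for a in np.arange(-.12,.12,.01):
        s=g[(g[:,1]>=a)&(g[:,1]<a+.01)]
        if len(s): print("  y%.2f zmax %.4f n%d"%(a,s[:,2].max(),len(s)),end=";")
    print()
    b=Q[(Q[:,2]>.012)&(Q[:,2]<.06)&(abs(Q[:,1])<.12)&(abs(Q[:,0])<.04)]
    lab=b[:,1]>np.median(b[:,1])
    for l in(0,1):
        s=b[lab==l];print(c,"stop",l,len(s),"lo",np.percentile(s,2,0).round(4),"hi",np.percentile(s,98,0).round(4))
    # rail
    S=P[(abs(P[:,0]-.515)<.1)&(abs(P[:,1]-.165)<.13)]
    k=S[(S[:,2]>.03)&(S[:,2]<.112)][:,:2]
    best=0
    rng=np.random.default_rng(1)
    for _ in range(500):
        a,b2=k[rng.choice(len(k),2,False)];d=b2-a;L=np.linalg.norm(d)
        if L<.05: continue
        n=np.array([-d[1],d[0]])/L;i=abs((k-a)@n)<.0025
        if i.sum()>best:best=i.sum();I=k[i]
    m=I.mean(0);d=np.linalg.svd(I-m)[2][0];d*=np.sign(d[1]);n=np.array([d[1],-d[0]])
    print(c,"fin face",best,"yaw",np.arctan2(-d[0],d[1]).round(4),"offset n",(m@n).round(4),"along",((I@d).min()).round(4),((I@d).max()).round(4),"mean",m.round(4))
    yr=np.arctan2(-d[0],d[1])
    t=S[(abs(S[:,2]-.120)<.003)];print(" top edge n coords hist",np.histogram(t[:,:2]@n,np.arange(-.03,.04,.004)+m@n))
    ft=S[(abs(S[:,2]-.014)<.005)];print(" foot",len(ft),np.percentile(ft[:,:2]@n,[1,99]).round(4),np.percentile(ft[:,:2]@d,[1,99]).round(4))
    hd=S[(S[:,2]>.155)&(S[:,2]<.24)];al=hd[:,:2]@d;md=(al.min()+al.max())/2
    for s in(hd[al<md],hd[al>md]):
        print(" clip",len(s),"n",np.percentile(s[:,:2]@n,[2,98]).round(4),"along",np.percentile(s[:,:2]@d,[2,50,98]).round(4),"z",s[:,2].max().round(4))
```

```text
side slice -0.1 53 -0.1032 0.1026 0.007
side slice -0.08 56 -0.1083 0.1027 0.0069
side slice -0.06 61 -0.1091 0.1025 0.0071
side slice -0.04 62 -0.1055 0.0993 0.0071
  y-0.11 zmax -0.0062 n6;  y-0.10 zmax -0.0044 n7;  y-0.09 zmax -0.0091 n4;  y-0.08 zmax -0.0097 n5;  y-0.07 zmax -0.0094 n3;  y-0.06 zmax -0.0211 n4;  y-0.02 zmax -0.0099 n1;  y-0.01 zmax 0.0262 n8;  y-0.00 zmax 0.0279 n38;  y0.03 zmax 0.0285 n3;  y0.04 zmax 0.0299 n7;  y0.05 zmax 0.0279 n19;  y0.06 zmax 0.0286 n28;  y0.07 zmax -0.0076 n7;  y0.08 zmax -0.0048 n6;  y0.09 zmax -0.0058 n7;  y0.10 zmax -0.0151 n1;
side stop 0 99 lo [-0.0045 -0.0194  0.0126] hi [0.0199 0.0339 0.0377]
side stop 1 98 lo [-0.0046  0.0372  0.0126] hi [0.0186 0.0637 0.037 ]
side fin face 856 yaw -0.1388 offset n 0.487 along 0.1438 0.3262 mean [0.5153 0.1692]
 top edge n coords hist (array([ 0,  0,  0,  0, 24,  9, 13, 33, 39,  8,  8,  3,  2,  5,  3,  5,  0]), array([0.45699039, 0.46099039, 0.46499039, 0.46899039, 0.47299039,
       0.47699039, 0.48099039, 0.48499039, 0.48899039, 0.49299039,
       0.49699039, 0.50099039, 0.50499039, 0.50899039, 0.
[... 942 characters left out ...]
] hi [0.0239 0.0032 0.0365]
top stop 1 176 lo [0.0009 0.0341 0.0134] hi [0.0242 0.0594 0.0366]
top fin face 188 yaw -0.1364 offset n 0.49 along 0.1417 0.321 mean [0.5151 0.1489]
 top edge n coords hist (array([ 0,  0,  0,  0,  5,  2,  0, 55, 73,  3,  0,  0,  9, 10, 10, 12,  5]), array([0.46003146, 0.46403146, 0.46803146, 0.47203146, 0.47603146,
       0.48003146, 0.48403146, 0.48803146, 0.49203146, 0.49603146,
       0.50003146, 0.50403146, 0.50803146, 0.51203146, 0.51603146,
       0.52003146, 0.52403146, 0.52803146]))
 foot 2515 [0.4337 0.5513] [0.1327 0.3292]
 clip 219 n [0.4648 0.521 ] along [0.1787 0.1911 0.2039] z 0.2116
 clip 226 n [0.4647 0.5215] along [0.2659 0.2774 0.2912] z 0.2109
```

```bash
cat >> geo.py <<'E'
from scipy.spatial.transform import Rotation as Ro
ya=-.158;h=.6109
x=np.array([np.cos(h)*np.cos(ya),np.cos(h)*np.sin(ya),np.sin(h)])
y=np.array([-np.sin(ya),np.cos(ya),0]);z=np.cross(x,y);R=np.c_[x,y,z]
CTR=np.array([.545,-.17,.165])
O=CTR+R@[.0116,-.0053,-.0078]
P=lambda a:O+R@np.array(a,float)      # plate coords -> world
def loc(p): return R.T@(np.array(p)-O)
def quat(s,R=R): return Ro.from_matrix(np.c_[s*R[:,1],s*R[:,0],-R[:,2]]).as_quat()
yr=-.138
RR=np.array([[np.cos(yr),-np.sin(yr),0],[np.sin(yr),np.cos(yr),0],[0,0,1]])
E
python3 - <<'E'
from geo import *
from bench import *
for s in(1,-1):
    for n,p,q in(("stop",P([0,-.002,.125]),quat(s)),("clip",RR@[.491,.281,.26],quat(s,RR)),("place",P([0,0,.12]),quat(s))):
        j=inverse_kinematics(p,q);print(s,n,None if j is None else np.round(j,2))
E
```

```text
1 stop [-0.69 -0.07  2.11  0.52  0.62 -0.88]
1 clip [ 0.26  0.28  1.54 -0.    1.33  0.4 ]
1 place [-0.68 -0.06  2.11  0.52  0.61 -0.88]
-1 stop [-0.69 -0.07  2.11  0.52  0.62  2.26]
-1 clip [ 0.26  0.28  1.54 -0.    1.33 -2.74]
-1 place [-0.68 -0.06  2.11  0.52  0.61  2.26]
```

Run:
```python
from geo import *
from bench import *
q=quat(1)
move_gripper(.06)
move_ptp(P([0,-.002,.125]),q)
print(servo_line(P([0,-.002,.007]),q,rate=.1,contact_N=8),loc(current_position()).round(4))
f0=current_force()
for g in(.03,.0): # close
    pass
move_gripper(0.0)
sleep(.2)
print("gap",current_finger_gap(),current_grip_force(),"dF plate",(R.T@(np.array(current_force())-f0)).round(2),loc(current_position()).round(4),current_clock())
c=capture("top");cv2.imwrite("pics/g1.png",cv2.resize(c["image"][150:300,320:480],(640,600)))
```

```text
False [ 0.0001 -0.0021  0.0072]
gap 0.023908646812680158 29.982656836509705 dF plate [-2.36 -0.56  2.41] [-0.0002 -0.0019  0.007 ] 5.5333
```

View pics/g1.png

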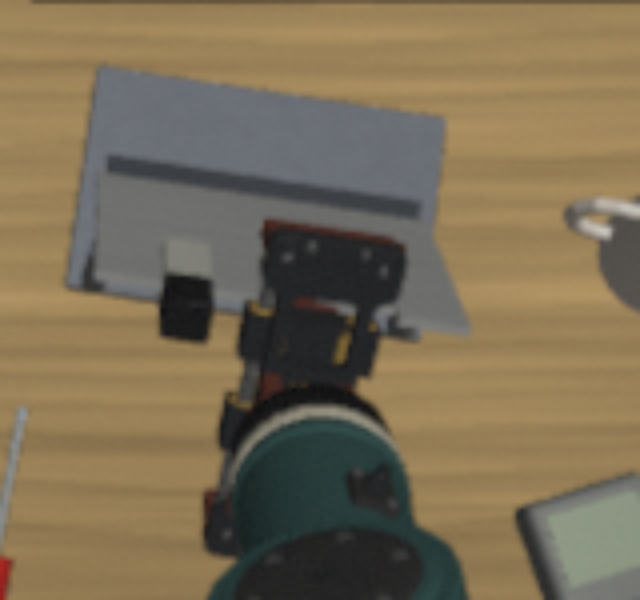

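The gripper holds the middle stop around (320,290), and stop2 at (187,300) is untouched. Next I probe the play in the notch to locate the plate precisely.

Run:
```python
from geo import *
from bench import *
import json
q=quat(1)
a0=loc(current_position())
def probe(i,s,d):
    t=a0.copy();t[i]+=s*d
    f0=np.array(current_force())
    hit=servo_line(P(t),q,rate=.012,contact_N=5)
    v=loc(current_position());f=R.T@(np.array(current_force())-f0)
    servo_line(P(a0),q,rate=.04)
    print("xyz"[i],s,hit,(v-a0).round(4),f.round(1));return v[i]
# lift 3 mm off the floor to reduce friction
a0[2]+=.003;servo_line(P(a0),q,rate=.03);print((R.T@np.array(current_force())).round(2))
r={}
for i,d in((1,.010),(0,.005)): r["xyz"[i]]=[probe(i,s,d) for s in(1,-1)]
print(r,{k:np.mean(v) for k,v in r.items()},current_clock(),current_finger_gap())
json.dump(r,open("probe.json","w"))
```

```text
[-0.84  0.27 -1.2 ]
y 1 True [-0.0003  0.0062 -0.0001] [ 1.4 -2.1  0.5]
y -1 True [-0.0004 -0.002  -0.0001] [3.  1.6 2.6]
x 1 True [ 0.0024  0.0006 -0.0003] [-0.7  0.8  0.1]
x -1 True [-0.0006 -0.0001 -0.0001] [ 1.7 -0.8  1.8]
{'y': [np.float64(0.004254542176523825), np.float64(-0.003927423680966117)], 'x': [np.float64(0.00218901710952077), np.float64(-0.0007412337807455751)]} {'y': np.float64(0.00016355924777885405), 'x': np.float64(0.0007238916643875976)} 8.575 0.023758630386715447
```

Run:
```python
from geo import *
from bench import *
q=quat(1)
X,Y=.0007,.0002
servo_line(P([X,Y,.010]),q,rate=.05)
servo_line(P([X,Y,.032]),q,rate=.06)
servo_line(P([X,Y-.055,.032]),q,rate=.08)
print("at",loc(current_position()).round(4),(R.T@np.array(current_force())).round(1),current_finger_gap())
hit=servo_line(P([X,Y-.055,.002]),q,rate=.03,contact_N=8)
print(hit,loc(current_position()).round(4),(R.T@np.array(current_force())).round(1),current_finger_gap(),current_clock())
c=capture("top");cv2.imwrite("pics/g2.png",cv2.resize(c["image"][150:300,320:480],(640,600)))
```

```text
at [ 0.0003 -0.0544  0.0319] [-1.   0.2 -0.3] 0.024099005063706453
True [ 0.0005 -0.0547  0.0067] [ 0.7 -0.1  5.9] 0.023950771942728447 10.9667
```

Run:
```python
from geo import *
from bench import *
q=quat(1)
move_gripper(.06);p=loc(current_position());p[2]=.13
servo_line(P(p),q,rate=.2)
move_gripper(.088)
move_ptp(RR@[.491,.281,.29],quat(1,RR))
sleep(.2)
for c in("top","side"):
    d=capture(c);np.savez(f"pics/{c}1.npz",**d)
    cv2.imwrite(f"pics/{c}1.png",d["image"])
    S=cloud(d).reshape(-1,3)
    Q=(S-O)@R;b=Q[(Q[:,2]>.018)&(Q[:,2]<.06)&(abs(Q[:,1])<.1)&(abs(Q[:,0])<.03)]
    for k in(b[b[:,1]<-.02],b[abs(b[:,1])<.02],b[b[:,1]>.02]): 
        if len(k): print(c,len(k),np.percentile(k,2,0).round(4),np.percentile(k,98,0).round(4))
t=cv2.resize(cv2.imread("pics/top1.png")[140:290,320:480],(427,400)); s=cv2.resize(cv2.imread("pics/side1.png")[180:330,230:380],(400,400)) if 0 else cv2.resize(cv2.imread("pics/side1.png")[190:330,220:380],(373,400))
cv2.imwrite("pics/v2.png",np.hstack([t,s]));print(current_clock())
```

```text
top 194 [-0.0116 -0.0691  0.019 ] [ 0.0126 -0.0439  0.0437]
top 182 [-0.0115  0.0393  0.0203] [0.0127 0.0648 0.0446]
side 94 [-0.0159 -0.0662  0.0196] [ 0.0073 -0.0392  0.0471]
side 106 [-0.017   0.0419  0.0184] [0.0073 0.0682 0.0478]
15.0333
```

View pics/v2.png

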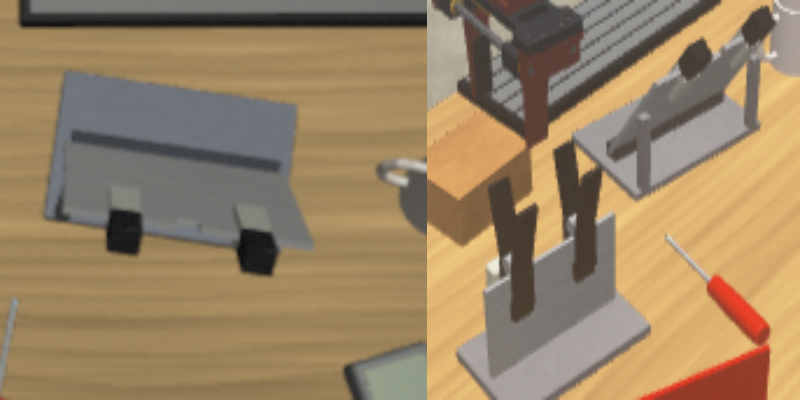

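The stop now stands in the right notch at (257,250), level with stop2, and the middle notch at (187,225) is empty. Next is the clip.

Run:
```python
from geo import *
from bench import *
q=quat(1,RR)
W=lambda zz:RR@[.4905,.281,zz]
print(servo_line(W(.164),q,rate=.12,contact_N=8),np.round(current_position(),4))
f0=np.array(current_force())
move_gripper(0.0);sleep(.2)
print("gap",current_finger_gap(),current_grip_force(),(np.array(current_force())-f0).round(1))
if current_finger_gap()<.03:
    servo_line(W(.264),q,rate=.08)
    print("gap",current_finger_gap(),(np.array(current_force())-f0).round(1),current_clock())
    for c in("top","side"):
        d=capture(c);np.savez(f"pics/{c}2.npz",**d);cv2.imwrite(f"pics/{c}2.png",d["image"])
    s=cv2.resize(cv2.imread("pics/side2.png")[170:330,200:380],(450,400));t=cv2.resize(cv2.imread("pics/top2.png")[180:300,170:300],(350,400)) 
    cv2.imwrite("pics/v3.png",np.hstack([s,t]))
```

```text
False [0.5251 0.2111 0.1647]
gap 0.0249068042432801 29.999800622463226 [-0.6 -0.3  5.6]
gap 0.02505811271429295 [-0.3  0.2 -1.3] 18.8167
```

View pics/v3.png

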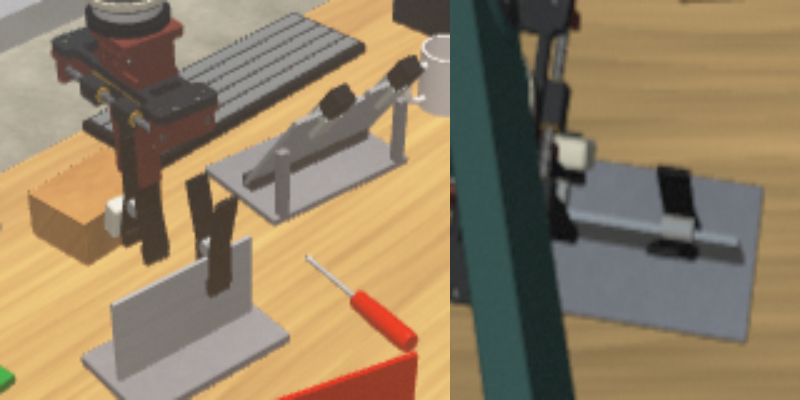

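The clip is held open with its white box on the far side at (118,215), and clip2 is still on the rail at (218,245). I'll carry it high to the plate.

Run:
```python
from geo import *
from bench import *
servo_line(RR@[.4905,.281,.37],quat(1,RR),rate=.15)
q=quat(1);X=.0007
move_ptp(P([X,0,.23]),q)
servo_line(P([X,0,.125]),q,rate=.12)
sleep(.2)
print("gap",current_finger_gap(),loc(current_position()).round(4))
hit=servo_line(P([X,0,.07]),q,rate=.05,contact_N=6)
print(hit,loc(current_position()).round(4))
if not hit:
    hit=servo_line(P([X,0,.034]),q,rate=.025,contact_N=10)
    print(hit,loc(current_position()).round(4),(R.T@np.array(current_force())).round(1),current_finger_gap())
for c in("top","side"):
    d=capture(c);np.savez(f"pics/{c}3.npz",**d);cv2.imwrite(f"pics/{c}3.png",d["image"])
s=cv2.resize(cv2.imread("pics/side3.png")[140:260,270:420],(500,400));t=cv2.resize(cv2.imread("pics/top3.png")[150:270,340:430],(300,400)) 
cv2.imwrite("pics/v4.png",np.hstack([s,t]));print(current_clock())
```

```text
gap 0.024970545427542377 [ 0.0012 -0.0002  0.1256]
False [ 0.0009 -0.0001  0.0702]
True [0.0006 0.     0.0432] [ 0.1 -0.6  9.9] 0.025135529546191266
24.7833
```

View pics/v4.png

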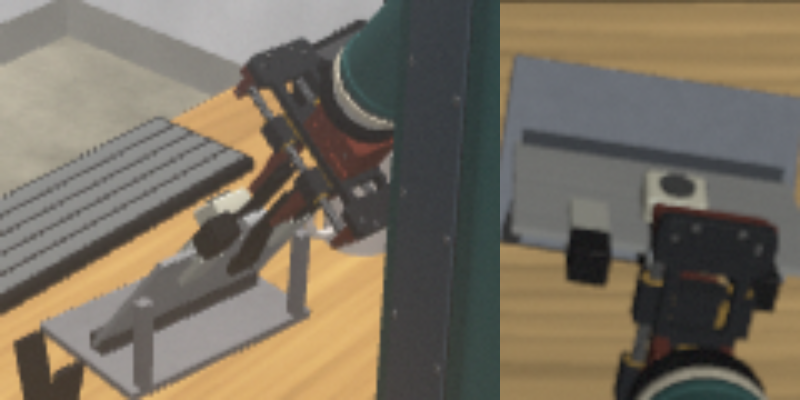

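The sensor box sits on the upper face at (675,190) between the stops, and contact came at the expected depth. I'll release the clip and retreat.

Run:
```python
from geo import *
from bench import *
q=quat(1)
move_gripper(.044);move_gripper(.08)
p=loc(current_position());p[2]=.16
servo_line(P(p),q,rate=.12)
print(current_force())
move_ptp(P([0,.0,.26])+[-.05,.3,.05],quat(1,RR));sleep(.3)
for c in("top","side"):
    d=capture(c);cv2.imwrite(f"pics/{c}4.png",d["image"])
    Q=(cloud(d).reshape(-1,3)-O)@R
    for n,a,b in(("pod",-.05,-.01),("handles",.05,.095)):
        k=Q[(abs(Q[:,1])<.035)&(Q[:,2]>a)&(Q[:,2]<b)&((Q[:,0]>.012) if n=="pod" else (abs(Q[:,0])<.06))]
        if len(k): print(c,n,len(k),np.percentile(k,2,0).round(4),np.percentile(k,98,0).round(4))
    k=Q[(abs(Q[:,1])<.03)&(Q[:,2]>.03)&(Q[:,2]<.14)&(abs(Q[:,0])<.06)];print("top z",np.percentile(k[:,2],99).round(4))
    k=Q[(abs(Q[:,1]+.055)<.03)&(Q[:,2]>.018)&(Q[:,2]<.06)&(abs(Q[:,0])<.03)]
    print("stop",np.percentile(k,2,0).round(4),np.percentile(k,98,0).round(4))
s=cv2.resize(cv2.imread("pics/side4.png")[160:340,220:400],(400,400));t=cv2.resize(cv2.imread("pics/top4.png")[150:270,330:450],(400,400)) 
cv2.imwrite("pics/v5.png",np.hstack([s,t]));print(current_clock())
```

```text
[-0.51674442  0.12687082  0.5780903 ]
top pod 88 [ 0.0236 -0.0191 -0.0383] [ 0.0392  0.0203 -0.0108]
top handles 238 [-0.026  -0.0128  0.051 ] [0.0305 0.0125 0.0875]
top z 0.0877
stop [-0.0113 -0.0689  0.0203] [ 0.0127 -0.0438  0.0447]
side pod 13 [ 0.0242  0.0122 -0.0348] [ 0.0353  0.0261 -0.0117]
side handles 98 [-0.0299 -0.0116  0.0517] [0.026  0.0161 0.0888]
top z 0.0895
stop [-0.0159 -0.0668  0.0217] [ 0.0068 -0.0411  0.0453]
28.8667
```

View pics/v5.png

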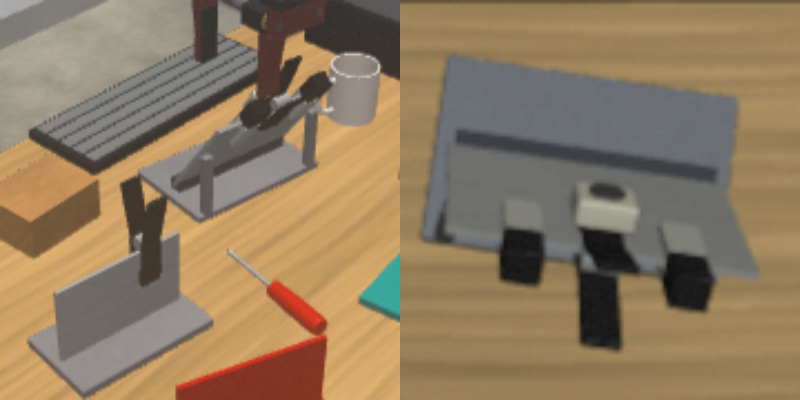

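The clip stands square on the middle of the edge, with its box on the upper face at (605,205). Its handles are symmetric about the plate's mid-plane and its top puts the pivot about 13 mm above the edge. Both stops are seated and the robot is clear, so I'm handing in.

```bash
python3 -c "
from bench import *
print(close_job())"
```

```text
the job is handed in; nothing more can be done
None
```

I handed the job in at about 29 s of the 54 s allowed: the stop is seated in the once-free notch, and the sensor clip is closed squarely on the middle of the plate's top edge, with the sensor box on the upper face; `close_job()` gave no verdict.

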